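Space and hold a painted panel in its floater frame

TASK

The small painted panel lies off-centre in its floater frame. Stand the loose wooden spacer upright in the one side gap that is already wide enough for it, down on the frame's ledge and midway along the side, without shifting the panel first, and let go of the spacer. Then push the panel sideways against it, firmly but gently, until panel, spacer and frame rail are closed up flush and the gap is even on both sides, and finish while still holding the panel pressed there; leave the jar, the tub and the brush pot where they stand.

Things in the scene. Friction and masses are not known exactly. Their poses are not given: they have to be found in the camera images.
- frame: Dark wooden floater frame lying face up, fixed to a plywood board 236 (x) by 214 (y) by 12 mm on the bench; cannot move. Origin: centre of the board's underside, z up. Opening 186 mm along x, 164 along y. An inner ledge, top 18 mm above the bench, carries the panel and floors the gaps. In both end gaps (x +-81 to +-93 mm, y within 40) a fixed spacer already stands, top 70 mm above the bench.
- rail_left (a point): Middle of the side rail on the frame's +y side: the top of its inner face, 82 mm from the frame's centre and 34 mm above the bench. The rail runs along the frame's x, 10 mm wide; outside it only wooden cleats 22 mm high, at 49 to 83 mm either way from its middle.
- rail_right (a point): The same point of the opposite rail, on the frame's -y side.
- panel: Loose painted panel in the frame, 160 (x) by 140 (y) by 28 mm, about 0.5 kg, axes parallel to the frame's. Origin: centre of its underside. Its top is 46 mm above the bench, 12 mm proud of the rails. The end spacers leave it 1 mm at each end: it slides only along y, friction 2 to 5 N (push level, it can tip up). It starts 5 to 8 mm off-centre, either way: side gaps 17 to 20 and 4 to 7 mm; centred, both are 12 mm.
- spacer: Loose plain wooden spacer, a strip 100 mm long (x), 12 thick (y), 52 high (z), about 45 g, standing on its long narrow edge on the bench, on the other side of the robot's middle from the frame. Origin: centre of its underside. Stood in a side gap, parallel to the rail, its top is 70 mm above the bench, 24 mm above the panel's top, so it can be held by its upper part.
- jar: Bystander: square paint jar with black lid, 60 mm wide, 99 mm high, beyond the work. Origin: centre of its underside.
- tub: Bystander: round white plastic tub, 112 mm across, 65 mm high, out to the robot's right. Origin: centre of its underside.
- brushpot: Bystander: glass jar of brushes, 76 mm across, 85 mm high (brushes up to 230 mm), out to the robot's left. Origin: centre of its underside.
Not all that is in view belongs to the job. Of the things like the spacer, leave any that is purple, red or yellow; of the rest the smaller one is meant.

How it is judged:
On the way:
1. the spacer stands let go in the gap that was wide enough from the start, down on the ledge, the panel not shifted by more than 5 mm (z of spacer in the frame of frame between 0.014 and 0.022 m and x of spacer in the frame of frame between -0.035 and 0.035 m and angle between spacer's own z axis and vertical below 0.3 rad and angle between the x axis of spacer and the x axis of frame, either way round below 0.2 rad and contact force between the fingers and spacer below 0.3 N and (y of spacer in the frame of frame between 0.064 and 0.082 m or y of spacer in the frame of frame between -0.082 and -0.064 m) and distance of panel from where it was at the start of the episode below 0.005 m), for 0.2 s.
At the end, for the whole second after the job is handed in: The robot still pushes the panel with 3 N or more; panel on spacer and spacer on frame over 2 N; panel flat, centred within 2.5 mm, parallel within 0.03 rad; spacer let go on the ledge against the rail, upright within 0.06, parallel within 0.05 rad, within 35 mm of mid-side; all at rest (z of spacer in the frame of frame between 0.014 and 0.022 m and x of spacer in the frame of frame between -0.035 and 0.035 m and angle between spacer's own z axis and vertical below 0.06 rad and angle between the x axis of spacer and the x axis of frame, either way round below 0.05 rad and contact force between the fingers and spacer below 0.3 N and (y of spacer in the frame of frame between 0.0735 and 0.0785 m or y of spacer in the frame of frame between -0.0785 and -0.0735 m) and y of panel in the frame of frame between -0.0025 and 0.0025 m and z of panel in the frame of frame between 0.016 and 0.0205 m and angle between the x axis of panel and the x axis of frame, either way round below 0.03 rad and angle between panel's own z axis and vertical below 0.03 rad and contact force between any of the fingers, the arm and panel above 3 N and contact force between panel and spacer above 2 N and contact force between spacer and frame above 2 N and linear speed of each of panel, spacer below 0.005 m/s); the arm keeps its last pose, push and grip.
It fails at once if the panel is pushed harder than 60 N (contact force between any of the fingers, the arm and panel above 60 N).
It fails at once if the jar is shifted by more than 20 mm or tipped (distance of jar from where it was at the start of the episode above 0.02 m or angle between jar's own z axis and vertical above 0.3 rad).
It fails at once if the brushpot is shifted by more than 20 mm or tipped (distance of brushpot from where it was at the start of the episode above 0.02 m or angle between brushpot's own z axis and vertical above 0.3 rad).
It fails at once if the tub is shifted by more than 20 mm or tipped (distance of tub from where it was at the start of the episode above 0.02 m or angle between tub's own z axis and vertical above 0.3 rad).
It also fails if it takes over 50 s, if anything falls off the work surface, if the arm or the gripper's body presses on something with over 40 N, if the wrist force passes 120 N, or if a joint passes its speed limit or range.

ROBOT

A 7-joint arm with a two-finger parallel gripper is mounted at the origin on the work surface. World frame = base frame: x ahead of the robot, y to its left, z up, the work surface at z = 0. Lengths are in m, angles in rad, forces in N, time in s.
With the tool pointing down it reaches from about 0.425 to 0.95 m from the base axis. Payload 4.7 kg.
Tool frame: the origin (TCP) lies midway between the tips of the shut fingers; the grasp point (between the pads) lies 19 mm behind it; z points along the fingers, y is the direction in which the jaws open and shut (so a half turn about z gives the same grasp; the last joint's range is limited). The gripper opens to 85 mm and grips with 20 to 120 N. Pads are 22 mm wide; open, the fingers measure 114 mm over their backs; the gripper's body (76 mm by 85 mm) begins 54 mm behind the grasp point. The pads swing forward as they close: fully open they stand 13 mm farther back than shut.
Start: joints at [-1.266, 0.469, -0.049, 1.532, 0.024, 1.141, -0.082], TCP at [0.221, 0.638, 0.231] pointing down, gripper open.
Joint ranges: [-2.59, 2.59], [-0.33, 1.99], [-1.39, 1.29], [0.1, 2.45], [-1.04, 4.18], [0.21, 1.99], [-2.66, 2.66]. Speed limits (rad/s): [2.57, 2.57, 3.14, 3.14, 3.14, 3.14, 3.14].

INTERFACE

Orientations are given as a rotation vector (axis times angle).
In Python, from rig import manip gives the robot as it stands.
- The arm moves only by the tool play_rows, never from a script. Its argument "commands" is one flat list of numbers, 7 for each row, row after row: the turn, a rotation vector about the tool's x, y, z in degrees, then the shift along the tool's x, y, z in cm, then the finger opening in cm, from 0 to 8.54. A call has 1 to 10 rows; each row is the pose to reach, as a shift and turn from the pose commanded when the call began, along the tool's axes at that moment; what a row does not reach only later rows make up. A row lasts 1/12 s, in which the tool goes at most 41.7 mm and 7.16 degrees, less where a joint would pass 70% of its speed; a pose out of reach is approached as far as the arm can. A call with a gripper value outside its range is refused whole. The fingers move at their own pace and stop on an object; "grip_force" is the grip in N (left out, the last holds). Time passes only in rows, so rows that repeat a pose let the fingers close. It gives the time, the measured TCP pose, the force and the opening at its end, in the units of the state.
- manip.state(): the state, without advancing time (a new reading comes with each control period).
- manip.get_image(name): name is "side" or "top"; returns a dict with "frame" (400x640x3 uint8, blue, green, red), "camera_matrix" (3x3 intrinsics, pixels), "rvec" (rotation vector, rad) and "tvec" (3), from world to camera coordinates, as OpenCV has them. Camera axes: x right, y down, z forward; pixel columns grow to the right and rows downward; lengths in m; the calibration is good to about 2 mm. A picture is of the moment at which its call begins. There is no depth.
- manip.hand_in(): hands the job in, once; it reports no verdict.
Trained networks look in a picture, given as the dict that the camera call returned (one of the last four; its "shot" number tells which), for a name from the list of things; names that differ only in an ending like _2 or _b are one class to them, and where a whole thing is asked for, a point or a joint stands for the part that bears it (a point fixed in the world has none). Each returns a list of dicts, best first, with "score" (0 to 1); they miss things now and then, are a little off and sometimes report something else, mostly with a low value. They report only what shows in the picture. A call takes as long as a camera call. They do not tell look-alikes from the thing itself.
- manip.boxes_of(picture, target): "rect" ([left, top, right, bottom] in pixels, round what is visible of it).
The state is a dict: "clock": time; "q": joint angles; "qd": joint speeds; "effort": joint torques, N m; "tool_pos": TCP position; "tool_rot": TCP orientation; "contact_force": force on the tool from outside, world axes, zero at the start; "torque": the same for the moment, N m; "width": finger opening in m.
Only numpy, scipy, OpenCV 4.12 (cv2) and the standard library are available. Lean on these libraries where they do the work, as an engineer would, in place of code of your own. Each camera call takes 0.05 s, during which the arm holds its last target.

## Working session

There is one attempt and no reset: what is moved stays moved. The work goes in short steps, Python scripts to look and compute and a tool call to move; the robot and the scene stay as the last step left them, time stands still between calls to the robot, and variables do not carry over. Pictures are saved under pics/ and viewed, and the job is handed in when it is done.

Besides the shell and the picture viewer there is one more tool, called after "Call:" as name(argument=value, ...) on one line, values as JSON. play_rows: Moves the arm, as the interface text tells. Its arguments: {"type":"object","properties":{"commands":{"type":"array","items":{"type":"number"}},"grip_force":{"type":"number"}},"required":["commands"]}

```bash
ls; mkdir -p pics; python3 - <<'E'
from rig import manip
import cv2
print(manip.state())
for n in ("side","top"):
    p=manip.get_image(n)
    cv2.imwrite(f"pics/{n}0.png",p["frame"])
    print(n,p["camera_matrix"],p["rvec"],p["tvec"],p["shot"])
    for t in ("frame","panel","spacer","jar","tub","brushpot","rail_left"):
        try: print(t,[(b["rect"],round(b["score"],2)) for b in manip.boxes_of(p,t)])
        except Exception as e: print(t,e)
E
```

```text
pics
{'clock': 0.0, 'q': array([-1.26592365,  0.46946198, -0.0485783 ,  1.53372111,  0.02412948,
        1.14104207, -0.08229382]), 'qd': array([ 0.00061217, -0.00062635, -0.00043961,  0.00079513,  0.00147165,
        0.00016285,  0.00072763]), 'effort': array([ 3.33040025e-04, -5.10300207e+01, -4.62388073e-02, -2.37719285e+01,
        1.06680830e-02,  7.63019751e-03,  4.71124473e-08]), 'tool_pos': array([0.22094537, 0.63716835, 0.23023605]), 'tool_rot': array([-0.52176485, -3.09772823,  0.00319345]), 'contact_force': array([-0.09420791,  0.09583712,  0.11130645]), 'torque': array([ 0.00485234, -0.01297909,  0.01675416]), 'width': 0.08548287186350306}
side [[469.51542716   0.         321.32445012]
 [  0.         469.51542716 196.53803673]
 [  0.           0.           1.        ]] [ 2.09031142 -0.0876715   0.07500051] [-0.53702374  0.07313028  1.3267014 ] 1
frame [([277.1, 211.3, 393.4, 282.5], 0.91)]
panel [([302.4, 213.8, 376.6, 263.6], 0.79)]
spacer [([346.6, 157.5, 379.3, 193.9], 0.95), ([244.2, 177.0, 293.6, 208.7], 0.83), ([296.1, 175.1, 327.6, 195.3], 0.66)]
jar [([385.6, 177.5, 416.5, 214.3], 0.93)]
tub [([302.3, 296.9, 358.1, 359.0], 0.75)]
brushpot [([285.4, 96.5, 309.0, 155.7], 0.76)]
rail_left [([277.2, 212.0, 393.7, 288.7], 0.67)]
top [[447.92838625   0.         325.00596186]
 [  0.         447.92838625 200.16029384]
 [  0.           0.           1.        ]] [ 2.12386796 -2.15256192  0.13216791] [0.02862493 0.54853108 1.19828259] 2
frame [([340.7, 145.0, 440.7, 248.5], 0.65)]
panel [([360.0, 158.6, 429.6, 230.9], 0.96)]
spacer [([293.3, 237.2, 313.7, 289.6], 0.8), ([223.4, 210.5, 259.0, 225.8], 0.78), ([236.4, 271.0, 251.4, 307.6], 0.71), ([241.4, 132.7, 290.4, 167.3], 0.7)]
jar [([313.9, 106.5, 341.0, 137.9], 0.72), ([340.2, 142.0, 442.0, 246.8], 0.64)]
tub [([481.5, 189.9, 532.2, 229.0], 0.9)]
brushpot [([128.7, 204.6, 187.4, 241.4], 0.57)]
rail_left [([343.1, 148.5, 440.5, 249.3], 0.7)]
```

```bash
python3 - <<'E'
import cv2
a=cv2.imread("pics/top0.png");b=cv2.imread("pics/side0.png")
cv2.imwrite("pics/topc.png",cv2.resize(a[90:330,110:450],None,fx=2.3,fy=2.3,interpolation=cv2.INTER_CUBIC))
cv2.imwrite("pics/sidec.png",cv2.resize(b[90:370,220:440],None,fx=2.1,fy=2.1,interpolation=cv2.INTER_CUBIC))
E
```

```text
(no output)
```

View pics/top0.png

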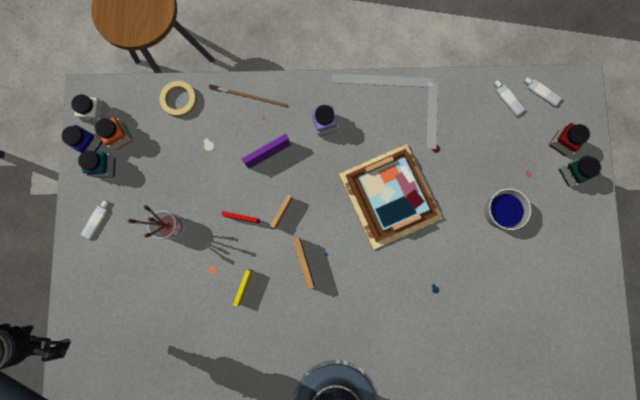

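View pics/topc.png

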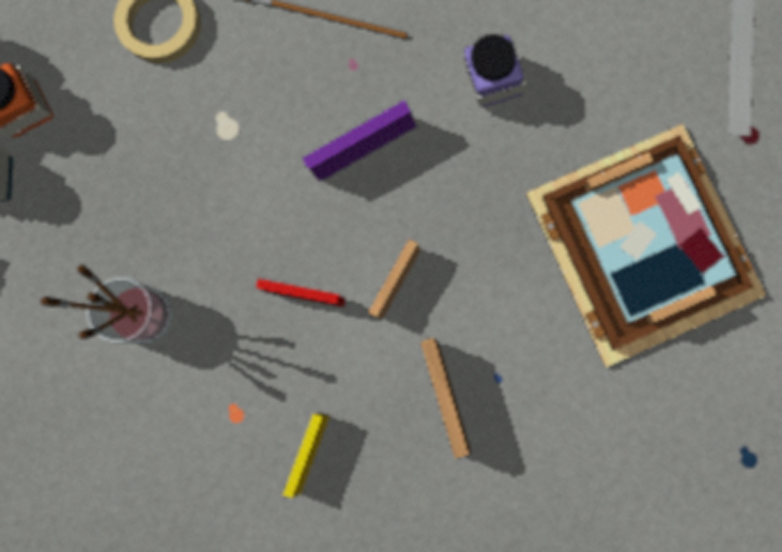

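View pics/sidec.png

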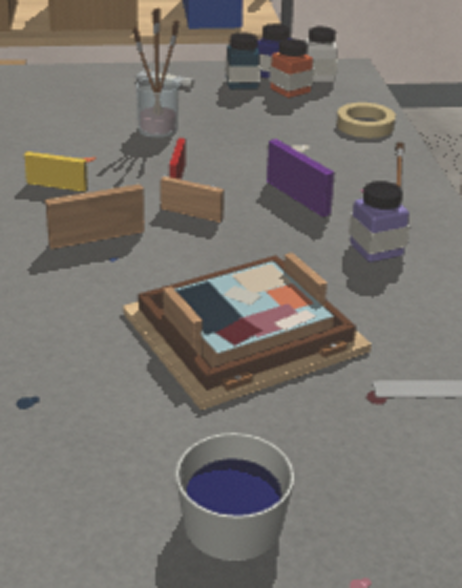

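The top view shows two plain wooden strips. Candidate A is at about (281,211) and candidate B, visibly longer, at about (304,262). The purple, red and yellow strips are to be left alone. I'll measure both and crop A and the frame.

```bash
cat > h.py <<'E'
import numpy as np, cv2
def cam(p): 
    R=cv2.Rodrigues(np.array(p["rvec"],float))[0]; return np.array(p["camera_matrix"]),R,np.array(p["tvec"],float).ravel()
def proj(p,X):
    return cv2.projectPoints(np.array(X,float).reshape(-1,1,3),np.array(p["rvec"],float),np.array(p["tvec"],float),np.array(p["camera_matrix"]),None)[0].reshape(-1,2)
def ray(p,uv,z):
    K,R,t=cam(p); uv=np.atleast_2d(uv).astype(float); C=-R.T@t
    d=(R.T@np.linalg.inv(K)@np.c_[uv,np.ones(len(uv))].T).T
    s=(z-C[2])/d[:,2]; return C+d*s[:,None]
E
python3 - <<'E'
from rig import manip
import cv2,pickle,numpy as np
from h import *
P={}
for n in ("side","top"):
    P[n]=manip.get_image(n)
    K,R,t=cam(P[n]); print(n,-R.T@t)
pickle.dump(P,open("p0.pkl","wb"))
a=P["top"]["frame"];b=P["side"]["frame"]
c=lambda im,x0,y0,x1,y1,f:cv2.resize(im[y0:y1,x0:x1],None,fx=f,fy=f,interpolation=cv2.INTER_CUBIC)
cv2.imwrite("pics/f_top.png",c(a,335,140,447,252,5.2))
cv2.imwrite("pics/f_side.png",c(b,272,205,400,290,6))
cv2.imwrite("pics/s_top.png",c(a,260,185,330,295,5))
cv2.imwrite("pics/s_side.png",c(b,238,165,335,215,8))
E
```

```text
side [ 0.41760233 -1.15884387  0.73250824]
top [ 0.37248204 -0.00155825  1.26445308]
```

View pics/f_top.png

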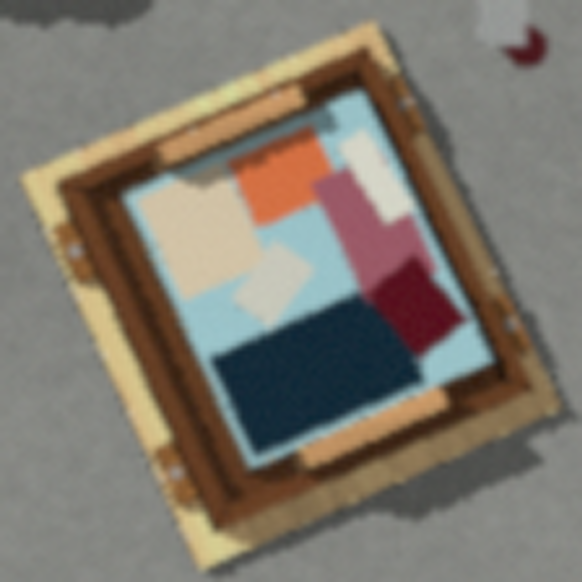

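View pics/f_side.png

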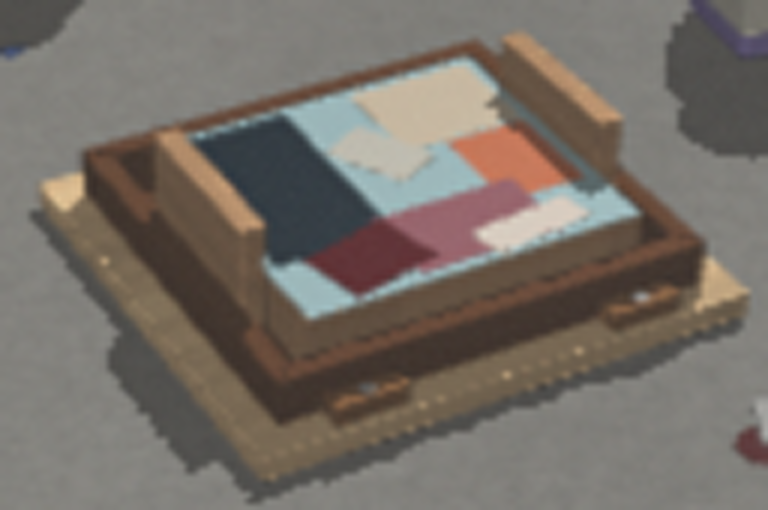

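View pics/s_top.png

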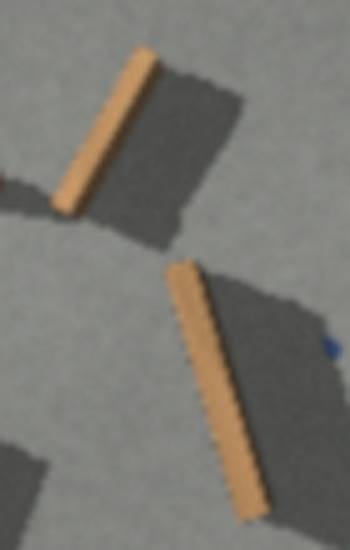

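View pics/s_side.png

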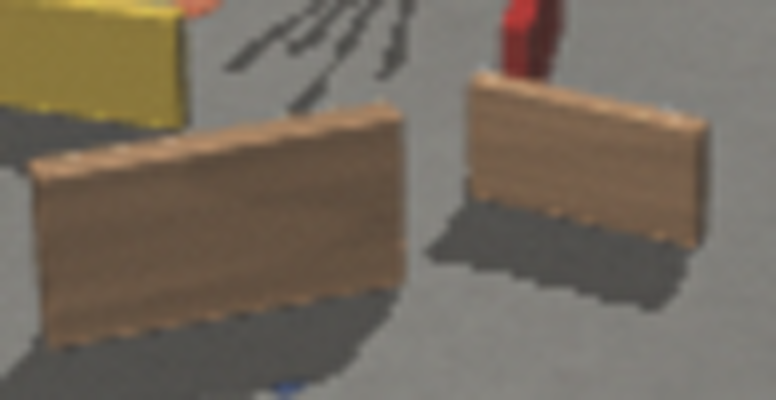

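A spans about (270,226) to (292,195) in the top view and is clearly the smaller of the two wooden strips, so it fits the description and B does not. The wide gap looks to be on the frame's left (+y) side. Now I'll fit the known box models to picked corners in both views.

```bash
cat > fit0.py <<'E'
import pickle,numpy as np
from h import *
from scipy.optimize import least_squares
P=pickle.load(open("p0.pkl","rb"))
up=lambda pts,x0,y0,f:(np.array(pts,float)+.5)/f-.5+np.array([x0,y0])
S=np.array([[1,1],[1,-1],[-1,-1],[-1,1]])
rt=up([(62,183),(362,45),(530,388),(220,527)],335,140,5.2)
bt=up([(22,178),(376,22),(562,410),(205,572)],335,140,5.2)
pt=up([(124,195),(362,88),(496,365),(252,468)],335,140,5.2)
rs=up([(480,42),(705,243),(280,375),(85,152)],272,205,6)
ps=up([(640,212),(308,320)],272,205,6)   # (+,-),(-,-)
def w(pose,loc):
    x,y,a=pose; c,s=np.cos(a),np.sin(a); loc=np.atleast_2d(loc)
    return np.c_[x+c*loc[:,0]-s*loc[:,1],y+s*loc[:,0]+c*loc[:,1],loc[:,2]]
rl=np.c_[S*[.103,.092],[.034]*4]; bl=np.c_[S*[.118,.107],[.012]*4]
def f(v):
    po=v[:3]; pl=np.c_[S*[.08,.07]+[v[3],v[4]],[.046]*4]
    bs=v[5:7]
    r=[proj(P["top"],w(po,rl))-rt,proj(P["top"],w(po,bl))-bt,proj(P["top"],w(po,pl))-pt,
       proj(P["side"],w(po,rl))+bs-rs,proj(P["side"],w(po,pl[1:3]))+bs-ps]
    return np.concatenate([np.vstack(r).ravel(),v[5:7]*.5])
s=least_squares(f,[.56,-.2,.43,0,0,0,0],loss='soft_l1')
print("frame",s.x); print(np.round(f(s.x).reshape(-1,2),2))
# spacers: top corners
a=up([(143,47),(161,58),(78,214),(53,203)],260,185,5)
for nm,z,c in (("A",.052,a),("B",.07,up([(168,265),(197,260),(271,512),(242,521)],260,185,5))):
    X=ray(P["top"],c,z); print(nm,np.round(X[:,:2],4),"len",np.linalg.norm(X[0]-X[3]),np.linalg.norm(X[1]-X[2]),"th",np.linalg.norm(X[0]-X[1]))
as_t=up([(470,75),(705,122)],238,165,8); as_b=up([(470,200),(695,248)],238,165,8) #+? near face
sl=np.array([[1,1],[1,-1],[-1,-1],[-1,1]])*[.05,.006]
def g(v):
    T=np.c_[sl,[.052]*4]
    d=proj(P["top"],w(v,T))
    m=np.array([d[0],d[1],d[2],d[3]])
    return m
print("A px",a)
pickle.dump(dict(frame=s.x),open("fit.pkl","wb"))
E
python3 fit0.py
```

```text
frame [ 0.56315453 -0.16250819  0.4058244  -0.00080908 -0.00566853 -0.20632423
 -0.45209068]
[[-0.84 -0.35]
 [ 1.13 -0.12]
 [ 1.09  0.43]
 [-0.16  1.  ]
 [-0.32 -0.45]
 [-0.27 -0.46]
 [ 0.35 -0.24]
 [-0.66 -0.1 ]
 [ 0.02  0.16]
 [ 0.17  0.46]
 [-0.37 -0.59]
 [-0.08  0.48]
 [-0.29 -0.53]
 [ 0.39 -0.18]
 [-0.07  1.33]
 [-0.45 -0.35]
 [ 0.19  0.29]
 [ 0.26  0.01]
 [-0.1  -0.23]]
A [[0.5657 0.1219]
 [0.5594 0.112 ]
 [0.4743 0.1573]
 [0.4805 0.1709]] len 0.09830092921268331 0.09640640216683956 th 0.011704569497557228
B [[0.4449 0.1067]
 [0.4473 0.0912]
 [0.3148 0.0528]
 [0.3104 0.0681]] len 0.13997186156125246 0.13797087561367896 th 0.0156890577666602
A px [[288.2 194. ]
 [291.8 196.2]
 [275.2 227.4]
 [270.2 225.2]]
```

```bash
cat > mv.py <<'E'
import numpy as np
from scipy.spatial.transform import Rotation as Rn
def delta(st,pos,yaw_y_deg):
    """row (turn deg, shift cm) from measured pose to pos, tool down, tool y at world angle yaw"""
    R0=Rn.from_rotvec(st["tool_rot"]); a=np.deg2rad(yaw_y_deg)
    y=np.array([np.cos(a),np.sin(a),0]); z=np.array([0,0,-1.]); x=np.cross(y,z)
    R1=Rn.from_matrix(np.c_[x,y,z])
    return np.round(np.r_[np.rad2deg((R0.inv()*R1).as_rotvec()),R0.inv().apply(np.array(pos)-st["tool_pos"])*100],2)
def show(st):
    M=Rn.from_rotvec(st["tool_rot"]).as_matrix()
    print("t",round(float(st["clock"]),2),"pos",np.round(st["tool_pos"],4),"yawy",round(float(np.degrees(np.arctan2(M[1,1],M[0,1]))),2),"z",np.round(M[:,2],3),"F",np.round(st["contact_force"],2),"T",np.round(st["torque"],2),"w",round(float(st["width"]),4),"q",np.round(st["q"],2))
E
python3 - <<'E'
from rig import manip
from mv import *
from h import *
import pickle
P=pickle.load(open("p0.pkl","rb"))
print("pot",ray(P["top"],[(163,224)],.085), "jar",ray(P["top"],[(324,116)],.099),"tub",ray(P["top"],[(509,208)],.065))
st=manip.state(); show(st)
print(delta(st,(.30,.50,.33),61)); print(delta(st,(.52,.1405,.33),61)); print(delta(st,(.52,.1405,.12),61))
E
```

```text
pot [[0.48466808 0.45218743 0.085     ]] jar [[0.77008301 0.02012306 0.099     ]] tub [[ 0.51666428 -0.47147279  0.065     ]]
t 0.9 pos [0.2211 0.6378 0.2313] yawy 70.87 z [-0.  0. -1.] F [-0.42 -0.44  0.48] T [ 0.   -0.03  0.05] w 0.0854 q [-1.27  0.47 -0.05  1.53  0.02  1.14 -0.08]
[  0.    -0.     9.87 -11.96 -10.43  -9.87]
[  0.    -0.     9.87 -44.53 -37.19  -9.87]
[  0.    -0.     9.87 -44.53 -37.19  11.13]
```

Call:
play_rows(commands=[0,0,2,0,0,-4,5,0,0,4,-3,-3,-8,5,0,0,6,-6,-6,-10,5,0,0,9.9,-44.5,-37.2,-10,5,0,0,9.9,-44.5,-37.2,-10,5,0,0,9.9,-44.5,-37.2,-10,5,0,0,9.9,-44.5,-37.2,-10,5,0,0,9.9,-44.5,-37.2,-10,5,0,0,9.9,-44.5,-37.2,-10,5,0,0,9.9,-44.5,-37.2,-10,5])

```text
clock: 1.73
tool_pos: [0.4038, 0.3278, 0.3271]
tool_rot: [0.787, 3.041, 0.001]
contact_force: [0.5, 0.7, 1.0]
width: 0.0498
```

```bash
python3 - <<'E'
from rig import manip
from mv import *
st=manip.state(); show(st)
print(delta(st,(.52,.1405,.33),61)); print(delta(st,(.52,.1405,.10),61))
E
```

```text
t 1.73 pos [0.4038 0.3278 0.3271] yawy 60.99 z [ 0.001  0.001 -1.   ] F [0.49 0.72 0.97] T [-0.02 -0.07  0.01] w 0.0498 q [-0.89  0.14  0.14  1.77 -0.02  1.23  0.32]
[ 6.000e-02  0.000e+00 -1.000e-02 -1.925e+01 -1.074e+01 -3.000e-01]
[ 6.000e-02  0.000e+00 -1.000e-02 -1.925e+01 -1.077e+01  2.270e+01]
```

Call:
play_rows(commands=[0,0,0,-5,-3,0,5,0,0,0,-9,-5.5,0,5,0,0,0,-13,-8,3,5,0,0,0,-17,-10,7,5,0,0,0,-19.2,-10.7,11,5,0,0,0,-19.2,-10.7,15,5,0,0,0,-19.2,-10.7,19,5,0,0,0,-19.2,-10.7,21,5,0,0,0,-19.2,-10.7,21,5,0,0,0,-19.2,-10.7,21,5])

```text
clock: 2.57
tool_pos: [0.5161, 0.1411, 0.1122]
tool_rot: [-0.788, -3.034, 0.01]
contact_force: [-0.2, 0.6, 0.2]
width: 0.0502
```

```bash
python3 - <<'E'
from rig import manip
from mv import *
import cv2,pickle
st=manip.state(); show(st)
print(delta(st,(.52,.1405,.033),61))
P={n:manip.get_image(n) for n in("side","top")}
pickle.dump(P,open("p1.pkl","wb"))
c=lambda im,x0,y0,x1,y1,f:cv2.resize(im[y0:y1,x0:x1],None,fx=f,fy=f,interpolation=cv2.INTER_CUBIC)
cv2.imwrite("pics/g_top.png",c(P["top"]["frame"],230,150,350,250,5))
cv2.imwrite("pics/g_side.png",c(P["side"]["frame"],260,110,380,220,5))
E
```

```text
t 2.57 pos [0.5161 0.1411 0.1122] yawy 60.89 z [-0.009 -0.004 -1.   ] F [-0.17  0.63  0.18] T [0.03 0.04 0.  ] w 0.0502 q [-0.56  0.39  0.27  1.99 -0.14  0.79  0.85]
[-0.44 -0.33 -0.11 -0.42  0.2   7.92]
```

View pics/g_side.png

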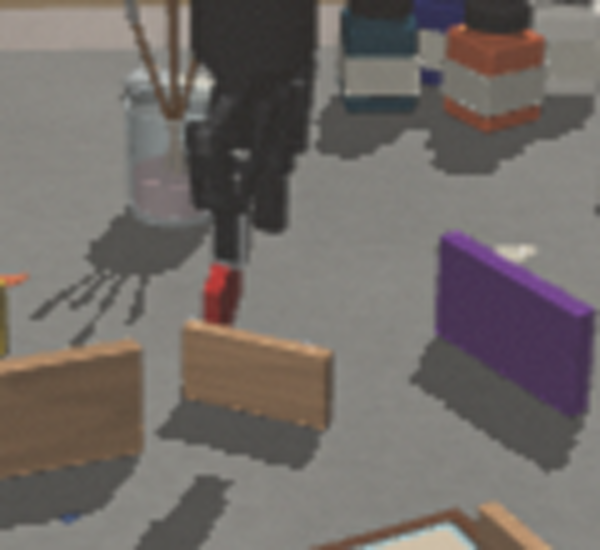

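View pics/g_top.png

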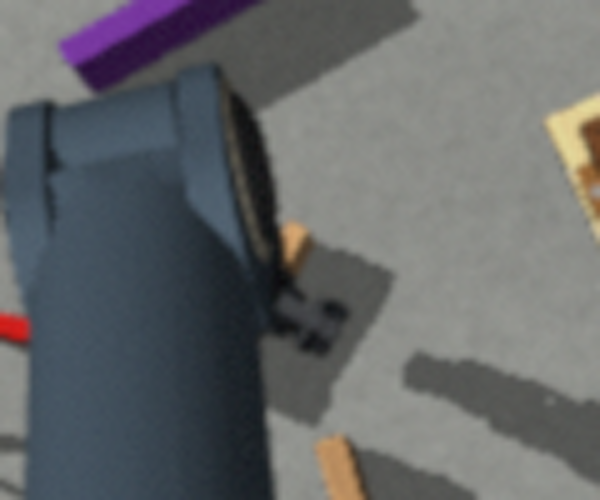

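```bash
python3 - <<'E'
from rig import manip
from mv import *
from h import *
import pickle
P=pickle.load(open("p1.pkl","rb"))
st=manip.state(); show(st)
M=Rn.from_rotvec(st["tool_rot"]).as_matrix(); p=st["tool_pos"]
for n,o in(("top",(230,150)),("side",(260,110))):
    X=[p,p-M[:,2]*.04,p+M[:,1]*.03-M[:,2]*.02,p-M[:,1]*.03-M[:,2]*.02, (.52,.1405,.052)]
    print(n,(proj(P[n],X)-o)*5)
E
```

```text
t 2.67 pos [0.5193 0.1431 0.1169] yawy 60.97 z [-0. -0. -1.] F [ 0.64 -0.01  1.17] T [-0.   -0.08 -0.01] w 0.0499 q [-0.56  0.39  0.27  1.98 -0.14  0.79  0.85]
top [[237.24977853 289.54848989]
 [227.20785627 279.51555631]
 [181.09261043 257.04328862]
 [283.77055856 312.3194429 ]
 [256.99120307 303.06127092]]
side [[255.250694   243.75418109]
 [255.69610348 183.69687785]
 [275.76157548 195.75646093]
 [234.49043795 232.73225533]
 [256.02313614 339.66813596]]
```

```bash
python3 - <<'E'
from rig import manip
from mv import *
print(delta(manip.state(),(.52,.1405,.033),61))
E
```

```text
[-0.01 -0.01 -0.03 -0.19 -0.2   8.39]
```

Call:
play_rows(commands=[0,0,0,-0.2,-0.2,2,5,0,0,0,-0.2,-0.2,4,5,0,0,0,-0.2,-0.2,5.5,5,0,0,0,-0.2,-0.2,7,5,0,0,0,-0.2,-0.2,7.8,5,0,0,0,-0.2,-0.2,8.4,5,0,0,0,-0.2,-0.2,8.4,5,0,0,0,-0.2,-0.2,8.4,5])

```text
clock: 3.33
tool_pos: [0.5206, 0.1408, 0.0338]
tool_rot: [0.786, 3.04, 0.002]
contact_force: [-0.2, 0.1, 0.2]
width: 0.0499
```

```bash
python3 - <<'E'
from rig import manip
from mv import *
import cv2,pickle
P={n:manip.get_image(n) for n in("side","top")}
st=manip.state(); show(st)
print(delta(st,(.52,.1405,.033),61))
c=lambda im,x0,y0,x1,y1,f:cv2.resize(im[y0:y1,x0:x1],None,fx=f,fy=f,interpolation=cv2.INTER_CUBIC)
cv2.imwrite("pics/g2.png",cv2.hconcat([c(P["top"]["frame"],255,180,320,245,6),c(P["side"]["frame"],280,145,345,210,6)]))
E
```

```text
t 3.43 pos [0.5207 0.1407 0.0338] yawy 60.98 z [ 0.002  0.001 -1.   ] F [-0.58 -0.34 -0.04] T [-0.03  0.04  0.04] w 0.0497 q [-0.52  0.52  0.23  2.03 -0.2   0.61  0.91]
[ 0.1   0.08 -0.02  0.05 -0.05  0.08]
```

View pics/g2.png

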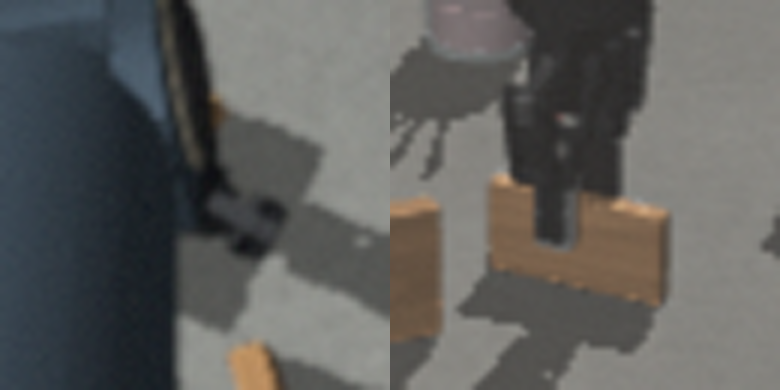

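The fingers straddle strip A, with the near finger in front of its face at about side (373,180). Closing now.

Call:
play_rows(commands=[0,0,0,0,0,0.1,3,0,0,0,0,0,0.1,1.5,0,0,0,0,0,0.1,0.8,0,0,0,0,0,0.1,0.8,0,0,0,0,0,0.1,0.8,0,0,0,0,0,0.1,0.8,0,0,0,0,0,0.1,0.8,0,0,0,0,0,0.1,0.8], grip_force=40)

```text
clock: 4.1
tool_pos: [0.5199, 0.1404, 0.0318]
tool_rot: [-0.787, -3.041, -0.0]
contact_force: [-0.8, -0.4, 2.3]
width: 0.0114
```

```bash
python3 - <<'E'
from rig import manip
from mv import *
st=manip.state(); show(st)
E
```

```text
t 4.1 pos [0.5199 0.1404 0.0318] yawy 60.98 z [ 0.  0. -1.] F [-0.79 -0.37  2.29] T [0.03 0.09 0.06] w 0.0114 q [-0.52  0.52  0.23  2.04 -0.2   0.61  0.91]
```

```bash
python3 - <<'E'
from rig import manip
from mv import *
st=manip.state()
print(delta(st,(.5343,-.0953,.16),113.25))
E
```

```text
[ 1.000e-02  0.000e+00 -5.227e+01 -1.269e+01 -1.990e+01 -1.282e+01]
```

Call:
play_rows(commands=[0,0,0,0,0,-2,0.8,0,0,0,0,0,-5,0.8,0,0,-5,0,-1,-8,0.8,0,0,-11,-2,-4,-11,0.8,0,0,-18,-4,-7,-12.8,0.8,0,0,-25,-6,-10,-12.8,0.8,0,0,-32,-8,-13,-12.8,0.8,0,0,-39,-10,-16,-12.8,0.8,0,0,-46,-12,-19,-12.8,0.8,0,0,-52.3,-12.7,-19.9,-12.8,0.8])

```text
clock: 4.93
tool_pos: [0.5337, -0.1019, 0.1598]
tool_rot: [0.626, -3.078, 0.005]
contact_force: [1.6, -0.8, 0.1]
width: 0.0114
```

Call:
play_rows(commands=[0,0,0,0,0,0,0.8,0,0,0,0,0,0,0.8,0,0,0,0,0,0,0.8])

```text
clock: 5.18
tool_pos: [0.5341, -0.0939, 0.1593]
tool_rot: [0.627, -3.078, -0.002]
contact_force: [-0.3, 1.3, 0.5]
width: 0.0109
```

```bash
python3 - <<'E'
from rig import manip
from mv import *
import cv2,pickle
P={n:manip.get_image(n) for n in("side","top")}
pickle.dump(P,open("p2.pkl","wb"))
st=manip.state(); show(st)
print(delta(st,(.5343,-.0953,.10),113.25))
c=lambda im,x0,y0,x1,y1,f:cv2.resize(im[y0:y1,x0:x1],None,fx=f,fy=f,interpolation=cv2.INTER_CUBIC)
cv2.imwrite("pics/h1.png",cv2.hconcat([c(P["top"]["frame"],330,135,460,265,3),c(P["side"]["frame"],270,150,400,280,3)]))
E
```

```text
t 5.28 pos [ 0.5343 -0.0933  0.1594] yawy 113.17 z [-0.001  0.001 -1.   ] F [ 0.69  0.21 -1.88] T [ 0.01  0.01 -0.01] w 0.0109 q [-0.04  0.33  0.17  1.94 -0.07  0.88  2.14]
[ 0.06 -0.01 -0.08  0.07 -0.19  5.94]
```

View pics/h1.png

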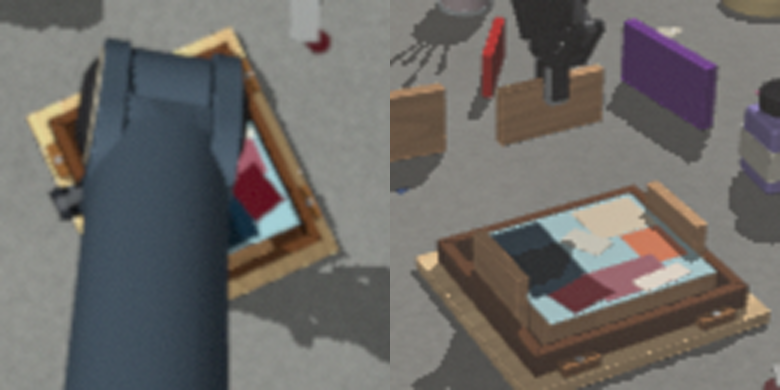

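Call:
play_rows(commands=[0,0,0,0.05,-0.2,2,0.8,0,0,0,0.05,-0.2,4.4,0.8,0,0,0,0.05,-0.2,4.4,0.8,0,0,0,0.05,-0.2,4.4,0.8])

```text
clock: 5.62
tool_pos: [0.5338, -0.0959, 0.1149]
tool_rot: [0.63, -3.075, -0.002]
contact_force: [0.4, 0.8, 0.7]
width: 0.011
```

```bash
python3 - <<'E'
from rig import manip
from mv import *
from h import *
import cv2,pickle
P={n:manip.get_image(n) for n in("side","top")}
st=manip.state(); show(st)
P["st"]=st
pickle.dump(P,open("p3.pkl","wb"))
p=P["side"]; M=Rn.from_rotvec(st["tool_rot"]).as_matrix(); 
L=[[a*.05,b*.006,.032-h] for h in(.0,.052) for b in(-1,1) for a in(1,-1)]
uv=proj(p,st["tool_pos"]+np.array(L)@M.T)
x0,y0,f=290,160,7
im=cv2.resize(p["frame"][y0:y0+80,x0:x0+110],None,fx=f,fy=f,interpolation=cv2.INTER_CUBIC)
cv2.imwrite("pics/h2a.png",im)
for u in (uv-[x0,y0]+.5)*f: cv2.circle(im,tuple(int(round(v)) for v in u),3,(0,255,0),-1)
print((uv-[x0,y0]+.5)*f)
cv2.imwrite("pics/h2.png",im)
E
```

```text
t 5.72 pos [ 0.5355 -0.0967  0.1167] yawy 113.12 z [ 0.001  0.    -1.   ] F [-0.13 -0.22  0.23] T [ 0.02  0.01 -0.03] w 0.0107 q [-0.03  0.39  0.16  1.97 -0.09  0.79  2.16]
[[130.09493836 379.27625186]
 [361.31733288 316.7904777 ]
 [115.5154702  364.19275449]
 [345.56836257 302.65104901]
 [130.36216445 258.1229646 ]
 [366.3991938  198.44605768]
 [115.46821508 243.62987488]
 [350.2870332  184.87622405]]
```

View pics/h2.png

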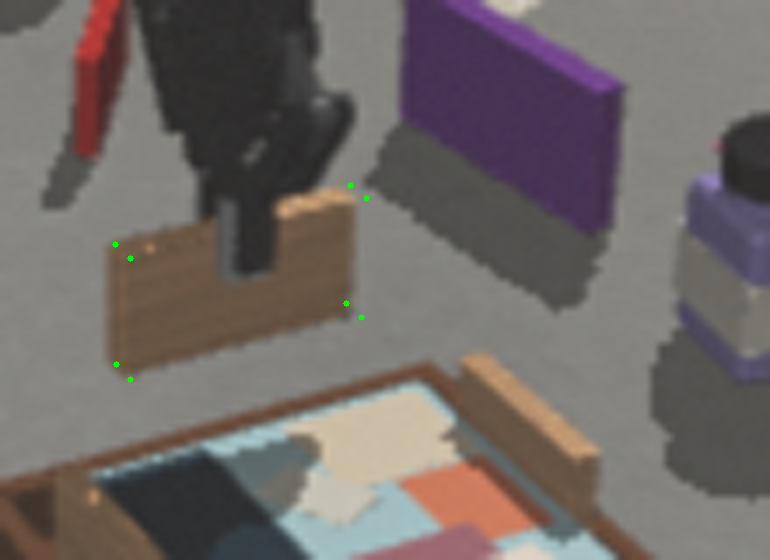

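View pics/h2a.png

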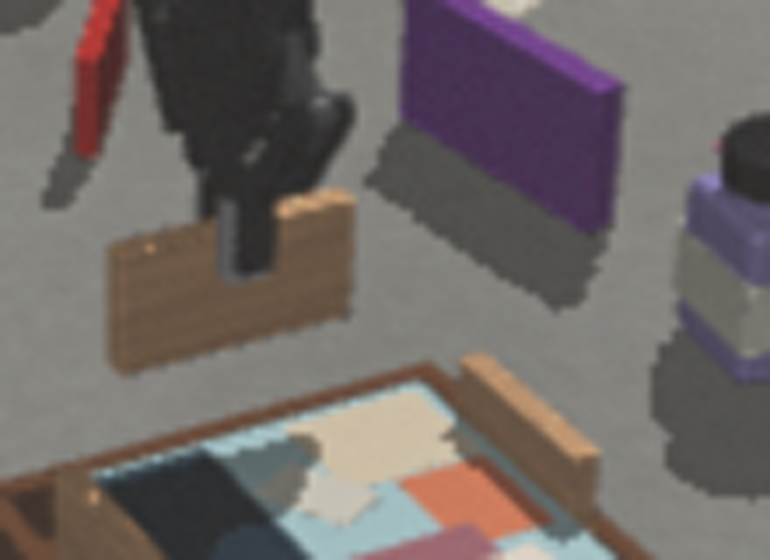

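```bash
python3 - <<'E'
from rig import manip
from mv import *
st=manip.state(); show(st)
print(delta(st,(.5343,-.0953,.087),113.25))
E
```

```text
t 5.72 pos [ 0.5355 -0.0967  0.1167] yawy 113.12 z [ 0.001  0.    -1.   ] F [-0.13 -0.22  0.23] T [ 0.02  0.01 -0.03] w 0.0107 q [-0.03  0.39  0.16  1.97 -0.09  0.79  2.16]
[-0.03  0.08 -0.13  0.06  0.17  2.96]
```

Call:
play_rows(commands=[0,0,0,0,0.1,1,0.8,0,0,0,0,0.1,2,0.8,0,0,0,0,0.1,2.9,0.8,0,0,0,0,0.1,2.9,0.8,0,0,0,0,0.1,2.9,0.8,0,0,0,0,0.1,2.9,0.8])

```text
clock: 6.22
tool_pos: [0.5343, -0.0965, 0.0866]
tool_rot: [0.628, -3.078, -0.0]
contact_force: [-0.3, -0.8, -0.8]
width: 0.0109
```

```bash
cat > look.py <<'E'
import sys
from rig import manip
from mv import *
from h import *
import cv2,pickle
def go(tag,x0=290,y0=165,w=100,h=75,f=8):
    P={n:manip.get_image(n) for n in("side","top")}
    st=manip.state(); show(st); P["st"]=st
    pickle.dump(P,open(f"p_{tag}.pkl","wb"))
    p=P["side"]
    im=cv2.resize(p["frame"][y0:y0+h,x0:x0+w],None,fx=f,fy=f,interpolation=cv2.INTER_CUBIC)
    cv2.imwrite(f"pics/{tag}.png",im)
    M=Rn.from_rotvec(st["tool_rot"]).as_matrix()
    L=[[a*.05,b*.006,.032-hh] for hh in(.0,.052) for b in(-1,1) for a in(1,-1)]
    print((proj(p,st["tool_pos"]+np.array(L)@M.T)-[x0,y0]+.5)*f)
    print(delta(st,(.5343,-.0953,.087),113.25))
E
python3 -c "
from look import *
go('k1')"
```

```text
t 6.32 pos [ 0.5346 -0.0965  0.087 ] yawy 113.05 z [ 0.001  0.    -1.   ] F [ 0.11 -0.58 -0.17] T [ 0.03 -0.01 -0.02] w 0.011 q [-0.02  0.43  0.16  1.99 -0.1   0.73  2.17]
[[145.54070531 469.61050107]
 [407.01933517 396.86389643]
 [129.13854089 452.00236476]
 [389.30529433 380.34331341]
 [145.894254   334.45657513]
 [412.7507776  264.73794637]
 [129.14225344 317.48313216]
 [394.6329359  248.83138468]]
[-0.02  0.04 -0.2  -0.02  0.13 -0.  ]
```

View pics/k1.png

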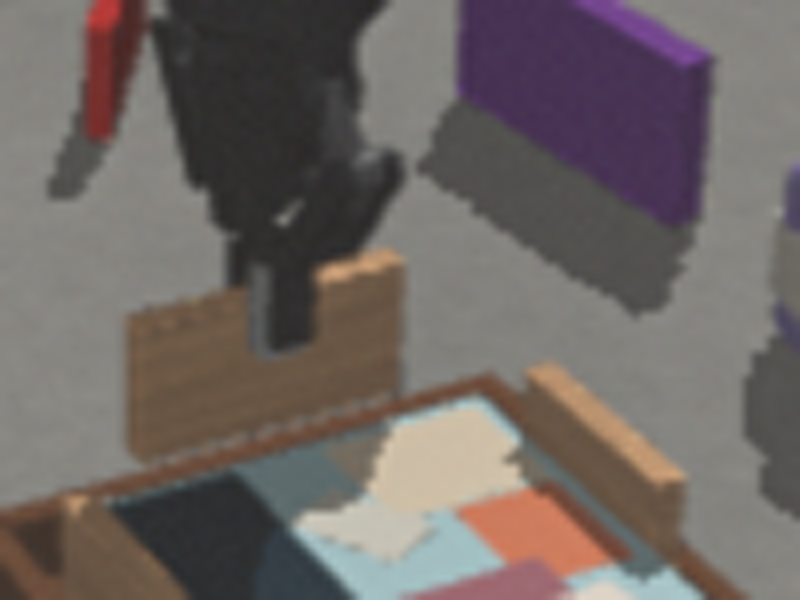

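```bash
cat > ov.py <<'E'
import pickle,sys
from h import *
P=pickle.load(open(sys.argv[1],"rb")); v=pickle.load(open("fit.pkl","rb"))["frame"]
x0,y0,f=[float(a) for a in sys.argv[3:6]]; x0=int(x0);y0=int(y0);W,H=int(sys.argv[6]),int(sys.argv[7]); which=sys.argv[8]
def w(loc):
    c,s=np.cos(v[2]),np.sin(v[2]); loc=np.atleast_2d(loc)
    return np.c_[v[0]+c*loc[:,0]-s*loc[:,1],v[1]+s*loc[:,0]+c*loc[:,1],loc[:,2]]
im=cv2.resize(P[which]["frame"][y0:y0+H,x0:x0+W],None,fx=f,fy=f,interpolation=cv2.INTER_CUBIC)
def rect(hx,hy,z,col,dx=0,dy=0):
    q=proj(P[which],w([[hx+dx,hy+dy,z],[hx+dx,-hy+dy,z],[-hx+dx,-hy+dy,z],[-hx+dx,hy+dy,z]]))
    if which=="side": q=q+v[5:7]
    cv2.polylines(im,[np.round((q-[x0,y0]+.5)*f*8).astype(int)],True,col,1,cv2.LINE_AA,3)
rect(.118,.107,.012,(0,255,255)); rect(.103,.092,.034,(0,255,0)); rect(.093,.082,.034,(255,0,255)); rect(.08,.07,.046,(0,0,255),v[3],v[4])
for sx in(-1,1):
    rect(.006,.04,.07,(255,128,0),sx*.087)
cv2.imwrite(sys.argv[2],im)
E
python3 ov.py p0.pkl pics/ov_s.png 272 205 6 128 85 side; python3 ov.py p0.pkl pics/ov_t.png 335 140 5.2 112 112 top
```

View pics/ov_s.png

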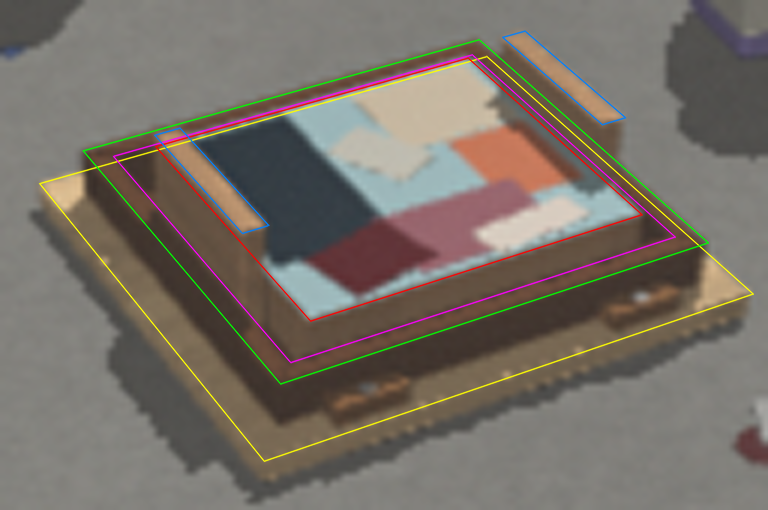

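View pics/ov_t.png

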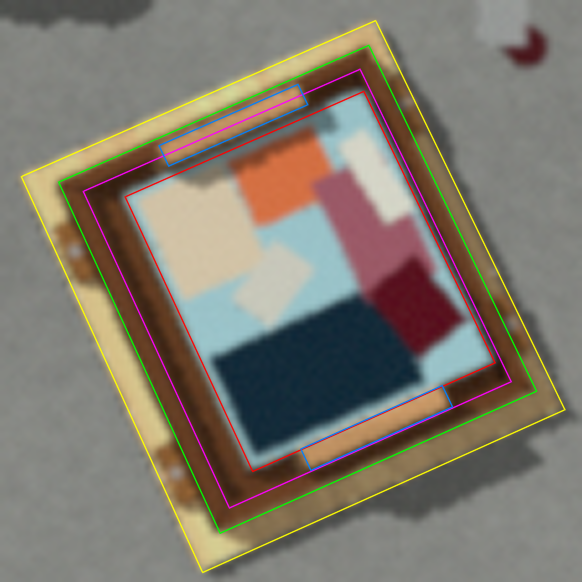

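```bash
python3 - <<'E'
import pickle,cv2,numpy as np
from h import *
P=pickle.load(open("p0.pkl","rb")); v=pickle.load(open("fit.pkl","rb"))["frame"]
# rectified frame-plane profile: sample image along frame y at several x, for planes z=34
im=cv2.GaussianBlur(P["top"]["frame"],(0,0),.01) if 0 else P["top"]["frame"]
def w(x,y,z):
    c,s=np.cos(v[2]),np.sin(v[2]); return np.stack([v[0]+c*x-s*y,v[1]+s*x+c*y,np.full_like(x,z)],-1)
ys=np.arange(-.115,.1151,.0005); xs=np.arange(-.03,.0301,.001)
X,Y=np.meshgrid(xs,ys)
for z in (.034,):
    uv=proj(P["top"],w(X,Y,z).reshape(-1,3)).astype(np.float32)
    s=cv2.remap(im,uv[:,0].reshape(X.shape),uv[:,1].reshape(X.shape),cv2.INTER_CUBIC).astype(float).mean(1)
    for y,c in zip(ys,s):
        if abs(y)>.055 and round(y*2000)%2==0: print(round(y*1000),np.round(c).astype(int), end=' | ')
E
```

```text
-115 [127 131 130] | -114 [127 131 129] | -113 [127 131 129] | -112 [127 131 130] | -111 [127 131 130] | -110 [126 131 129] | -109 [124 128 126] | -108 [119 123 121] | -107 [110 114 113] | -106 [101 104 103] | -105 [90 94 92] | -104 [82 86 86] | -103 [78 83 85] | -102 [76 86 92] | -101 [ 77  92 103] | -100 [ 78  99 114] | -99 [ 79 106 123] | -98 [ 80 110 130] | -97 [ 81 113 134] | -96 [ 81 114 135] | -95 [ 80 112 134] | -94 [ 77 109 131] | -93 [ 72 103 127] | -92 [ 65  94 121] | -91 [ 57  85 115] | -90 [ 49  76 109] | -89 [ 42  69 105] | -88 [ 39  65 103] | -87 [ 37  63 102] | -86 [ 36  61 100] | -85 [34 58 95] | -84 [31 54 88] | -83 [32 50 78] | -82 [38 50 69] | -81 [54 59 66] | -80 [79 80 73] | -79 [108 107  89] | -78 [137 135 111] | -77 [160 158 132] | -76 [175 173 148] | -75 [181 179 160] | -74 [180 178 167] | -73 [172 170 170] | -72 [162 160 171] | -71 [152 149 171] | -70 [143 140 170] | -69 [136 133 167] | -68 [130 126 164] | -67 [124 121 160] | -66 [119 116 157] | -65 [115 112 154] | -64 [113 109 153] | -63 [113 109 153] | -62 [113 109 152] | -61 [112 109 152] | -60 [111 107 1
[... 494 characters left out ...]
37 61] | 79 [22 38 63] | 80 [24 41 67] | 81 [26 45 74] | 82 [29 50 81] | 83 [32 55 89] | 84 [35 59 95] | 85 [37 61 99] | 86 [ 37  63 102] | 87 [ 37  63 102] | 88 [ 37  63 102] | 89 [ 36  62 100] | 90 [37 61 97] | 91 [41 66 97] | 92 [ 51  78 103] | 93 [ 67  98 118] | 94 [ 86 123 139] | 95 [105 148 163] | 96 [120 169 183] | 97 [130 183 199] | 98 [136 191 208] | 99 [139 194 212] | 100 [139 195 213] | 101 [138 194 213] | 102 [137 193 213] | 103 [137 192 213] | 104 [136 191 213] | 105 [135 189 212] | 106 [134 186 209] | 107 [131 180 201] | 108 [127 170 189] | 109 [123 158 173] | 110 [121 146 156] | 111 [120 136 142] | 112 [121 131 133] | 113 [124 130 130] | 114 [127 131 130] | 115 [129 133 131] |
```

Call:
play_rows(commands=[0,0,-0.2,0,0.13,0,0.8,0,0,-0.2,0,0.13,0.6,0.8,0,0,-0.2,0,0.13,1.1,0.8,0,0,-0.2,0,0.13,1.1,0.8,0,0,-0.2,0,0.13,1.1,0.8])

```text
clock: 6.73
tool_pos: [0.5333, -0.0952, 0.0751]
tool_rot: [0.633, -3.076, -0.001]
contact_force: [0.3, -0.2, -0.9]
width: 0.0108
```

```bash
python3 -c "
from look import *
go('k2')
st=manip.state()
print(delta(st,(.5343,-.0953,.05),113.25))"
```

```text
t 6.83 pos [ 0.5338 -0.0953  0.0756] yawy 113.26 z [-0.  0. -1.] F [-0.4   0.2   0.36] T [ 0.01 -0.02  0.  ] w 0.011 q [-0.02  0.45  0.15  2.   -0.1   0.7   2.17]
[[142.94842069 496.63573833]
 [402.62723847 423.05798917]
 [126.53305961 478.94562315]
 [384.92817169 406.46132398]
 [143.38248593 362.77915952]
 [408.36956174 292.1864396 ]
 [126.61832469 345.706799  ]
 [390.26923619 276.18784864]]
[ 0.   -0.01  0.01 -0.05 -0.02 -1.14]
[ 0.   -0.01  0.01 -0.05 -0.02  2.56]
```

View pics/k2.png

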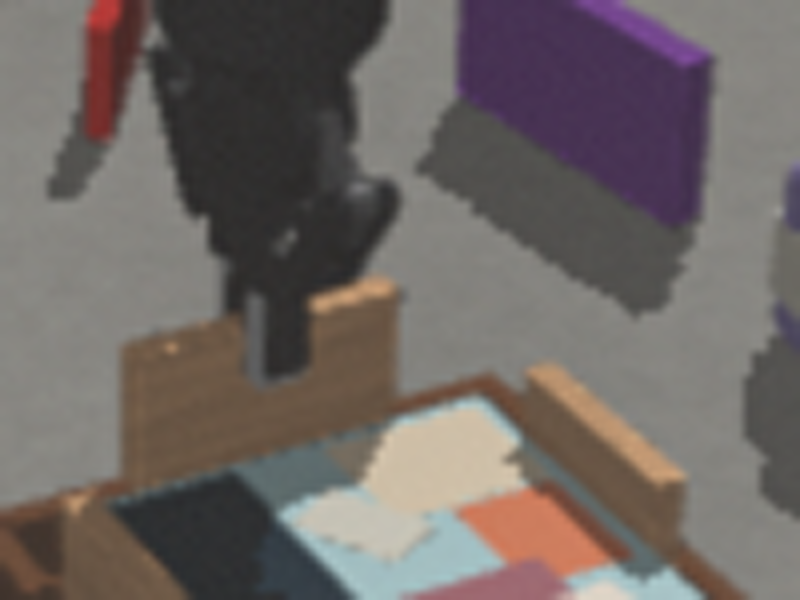

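The spacer's bottom edge is now hidden behind the panel's far edge (about (305,226) to (340,216)), 2 mm below the panel top, with no contact force. I'll lower it further.

Call:
play_rows(commands=[0,0,0,0,0,0.3,0.8,0,0,0,0,0,0.6,0.8,0,0,0,0,0,0.9,0.8,0,0,0,0,0,1.2,0.8,0,0,0,0,0,1.4,0.8,0,0,0,0,0,1.4,0.8])

```text
clock: 7.33
tool_pos: [0.5333, -0.0952, 0.061]
tool_rot: [0.633, -3.076, -0.001]
contact_force: [0.1, -1.1, -0.2]
width: 0.0109
```

Call:
play_rows(commands=[0,0,0,0,0,0.2,0.8,0,0,0,0,0,0.4,0.8,0,0,0,0,0,0.6,0.8,0,0,0,0,0,0.8,0.8,0,0,0,0,0,0.9,0.8,0,0,0,0,0,1.0,0.8,0,0,0,0,0,1.0,0.8])

```text
clock: 7.92
tool_pos: [0.5336, -0.0952, 0.0515]
tool_rot: [0.633, -3.077, -0.0]
contact_force: [0.5, -0.1, -1.1]
width: 0.0111
```

Call:
play_rows(commands=[0,0,0,0,0,0.1,0.8,0,0,0,0,0,0.15,0.8,0,0,0,0,0,0.2,0.8,0,0,0,0,0,0.2,0.8])

```text
clock: 8.25
tool_pos: [0.5338, -0.0952, 0.0498]
tool_rot: [-0.633, 3.077, 0.0]
contact_force: [0.2, -0.2, 0.9]
width: 0.0114
```

```bash
python3 -c "
from look import *
go('k3')
st=manip.state()
print(delta(st,(.5343,-.0953,.05),113.25))"
```

```text
t 8.35 pos [ 0.5338 -0.0952  0.0498] yawy 113.26 z [ 0.  0. -1.] F [-0.89  0.68  1.69] T [0.03 0.15 0.01] w 0.0113 q [-0.01  0.49  0.14  2.01 -0.11  0.65  2.18]
[[142.86026503 560.83489665]
 [399.99189796 485.82250867]
 [126.61364308 542.86540611]
 [382.48593646 468.95452522]
 [143.23634689 429.72590755]
 [405.57392454 357.54579621]
 [126.64841888 412.34188016]
 [387.67567727 341.24611198]]
[ 0.    0.01  0.01 -0.05 -0.03 -3.72]
[ 0.    0.01  0.01 -0.04 -0.03 -0.02]
```

View pics/k3.png

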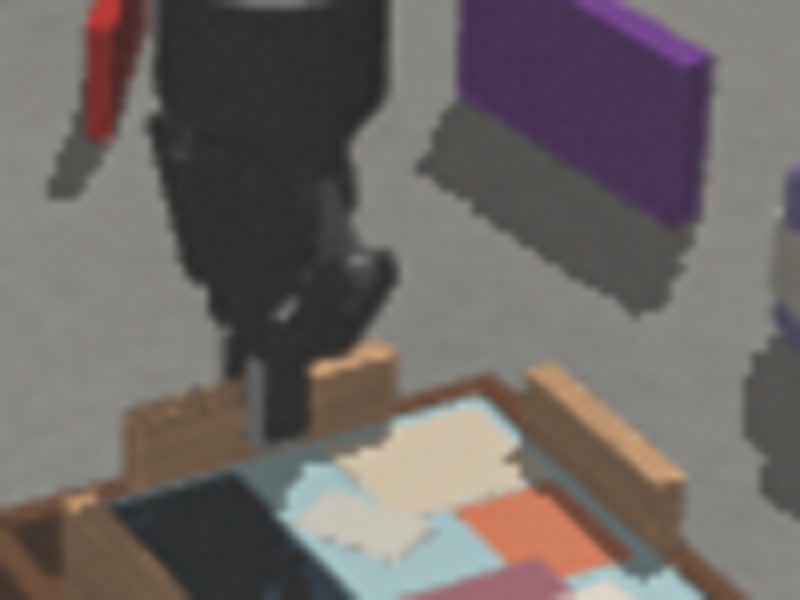

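The spacer is seated, with its top at the same height as the end spacers and the first upward contact force showing. Releasing.

Call:
play_rows(commands=[0,0,0,0,0,0,1.6,0,0,0,0,0,0,2,0,0,0,0,0,0,3,0,0,0,0,0,0,4,0,0,0,0,0,0,4,0,0,0,0,0,-1,4,0,0,0,0,0,-3,4,0,0,0,0,0,-6,4,0,0,0,0,0,-9,4,0,0,0,0,0,-11,4])

```text
clock: 9.18
tool_pos: [0.5348, -0.0955, 0.1631]
tool_rot: [-0.632, 3.074, -0.002]
contact_force: [0.5, -0.5, 0.3]
width: 0.0401
```

```bash
python3 -c "
from look import *
go('k4',280,190,120,90,6)
st=manip.state()
c,s=np.cos(.4058),np.sin(.4058)
def fw(x,y): return (.5632+c*x-s*y,-.1625+s*x+c*y)
for y,z in ((-.12,.16),(-.12,.04)):
  print(fw(0,y),delta(st,(*fw(0,y),z),113.25))
"
```

```text
t 9.28 pos [ 0.5365 -0.0957  0.1643] yawy 113.25 z [ 0.009 -0.001 -1.   ] F [-0.4   0.19  0.15] T [-0.03 -0.01  0.01] w 0.0401 q [-0.04  0.32  0.17  1.93 -0.07  0.88  2.15]
[[ 174.78103453   49.6691061 ]
 [ 376.27427516   -3.14663916]
 [ 161.96958892   37.31310321]
 [ 362.42560643  -14.70444268]
 [ 174.16919062  -58.28988669]
 [ 379.96709356 -108.50859534]
 [ 161.08254264  -70.08521542]
 [ 365.79876053 -119.52735501]]
[-0.23  0.45  0.    0.24  0.16  7.73]
(np.float64(0.6105704699348904), np.float64(-0.27275442656940196)) [ -0.23   0.45   0.     0.18 -19.19   0.5 ]
(np.float64(0.6105704699348904), np.float64(-0.27275442656940196)) [ -0.23   0.45   0.     0.28 -19.14  12.5 ]
```

View pics/k4.png

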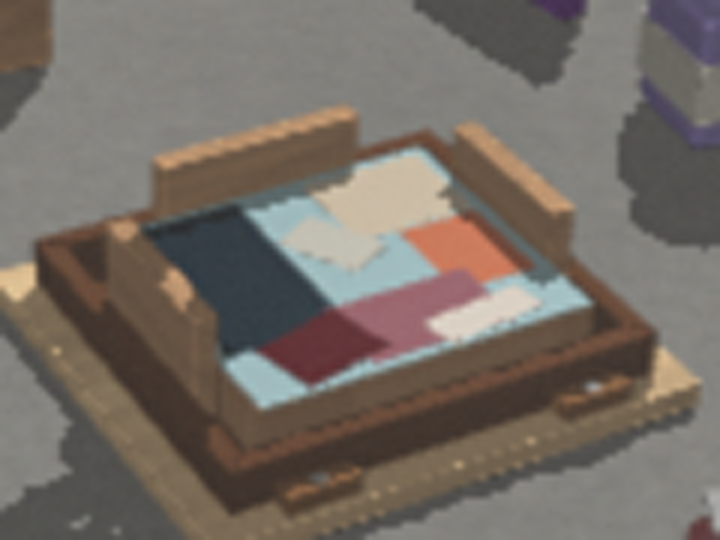

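Spacer stands upright in the +y gap, its top spanning about side (306,216) to (339,208). The panel looks unmoved. Next I'll close the fingers, turn 90° and go over to the -y side.

```bash
python3 -c "
from look import *
st=manip.state(); show(st)
c,s=np.cos(.4058),np.sin(.4058)
def fw(x,y): return (.5632+c*x-s*y,-.1625+s*x+c*y)
print(delta(st,(*fw(0,-.115),.16),23.25))
"
```

```text
t 9.28 pos [ 0.5365 -0.0957  0.1643] yawy 113.25 z [ 0.009 -0.001 -1.   ] F [-0.4   0.19  0.15] T [-0.03 -0.01  0.01] w 0.0401 q [-0.04  0.32  0.17  1.93 -0.07  0.88  2.15]
[  0.17   0.53  90.     0.18 -18.69   0.5 ]
```

Call:
play_rows(commands=[0,0,7,0,-2,0,3,0,0,14,0,-4,0,2,0,0,21,0,-6,0,1,0,0,28,0,-8,0,0,0,0,35,0,-10,0,0,0,0,42,0,-12,0,0,0,0,49,0,-14,0,0,0,0,56,0,-16,0,0,0,0,63,0,-17.5,0,0,0,0,70,0,-18.7,0,0], grip_force=40)

```text
clock: 10.12
tool_pos: [0.6073, -0.2685, 0.1591]
tool_rot: [-1.256, -2.879, 0.001]
contact_force: [0.7, 0.2, 0.1]
width: -0.0001
```

Call:
play_rows(commands=[0,0,7,0,0,0,0,0,0,14,0,0,0,0,0,0,20,0,0,0,0,0,0,20,0,0,0,0,0,0,20,0,0,0,0,0,0,20,0,0,0,0])

```text
clock: 10.62
tool_pos: [0.6074, -0.2667, 0.1594]
tool_rot: [-1.724, -2.625, -0.0]
contact_force: [-0.5, 0.1, 0.3]
width: -0.0002
```

```bash
cat > d.py <<'E'
from look import *
c,s=np.cos(.4058),np.sin(.4058)
def fw(x,y): return (.5632+c*x-s*y,-.1625+s*x+c*y)
def inf(p): d=np.array(p[:2])-[.5632,-.1625]; return np.r_[c*d[0]+s*d[1],-s*d[0]+c*d[1]]
def tell(y,z):
    st=manip.state(); show(st); print("in frame mm",np.round(inf(st["tool_pos"])*1000,1),"Fframe",np.round(inf(np.r_[st["contact_force"][:2]]+[.5632,-.1625]),2))
    print("delta",delta(st,(*fw(0,y),z),23.25))
E
python3 -c "
from d import *
tell(-.115,.06)"
```

```text
t 10.62 pos [ 0.6074 -0.2667  0.1594] yawy 23.41 z [-0.001  0.    -1.   ] F [-0.52  0.06  0.26] T [ 0.05 -0.08 -0.03] w -0.0002 q [-0.04  0.56  0.57  1.66 -0.34  1.02  1.05]
in frame mm [  -0.5 -113.2] Fframe [-0.46  0.26]
delta [-0.02 -0.04  0.16 -0.19  0.05  9.94]
```

Call:
play_rows(commands=[0,0,0.2,-0.2,0,3,0,0,0,0.2,-0.2,0,6,0,0,0,0.2,-0.2,0,9,0,0,0,0.2,-0.2,0,11,0,0,0,0.2,-0.2,0,12,0,0,0,0.2,-0.2,0,12,0,0,0,0.2,-0.2,0,12,0])

```text
clock: 11.2
tool_pos: [0.6086, -0.2692, 0.0401]
tool_rot: [1.732, 2.621, 0.0]
contact_force: [-0.3, -0.7, 0.6]
width: -0.0002
```

```bash
python3 -c "
from d import *
go('k5',280,170,130,100,6)
tell(-.100,.038)"
```

```text
t 11.3 pos [ 0.6095 -0.2697  0.0415] yawy 23.07 z [ 0.003 -0.001 -1.   ] F [-0.12  0.32  0.28] T [0.02 0.02 0.02] w 0.0005 q [ 0.02  0.7   0.49  1.73 -0.43  0.82  1.12]
[[408.99798739 541.39118969]
 [541.49269842 680.46427602]
 [433.41361051 533.33714569]
 [566.97947871 671.22634962]
 [414.34952865 439.6829738 ]
 [550.39602125 574.91856677]
 [439.28598157 431.8916012 ]
 [576.44919636 565.95136153]]
[ 0.000e+00  2.000e-01 -9.018e+01  1.898e+01 -8.000e-02 -4.590e+00]
t 11.3 pos [ 0.6095 -0.2697  0.0415] yawy 23.07 z [ 0.003 -0.001 -1.   ] F [-0.12  0.32  0.28] T [0.02 0.02 0.02] w 0.0005 q [ 0.02  0.7   0.49  1.73 -0.43  0.82  1.12]
in frame mm [   0.3 -116.7] Fframe [0.01 0.34]
delta [ 0.13  0.13 -0.18  1.68 -0.03  0.35]
```

View pics/k5.png

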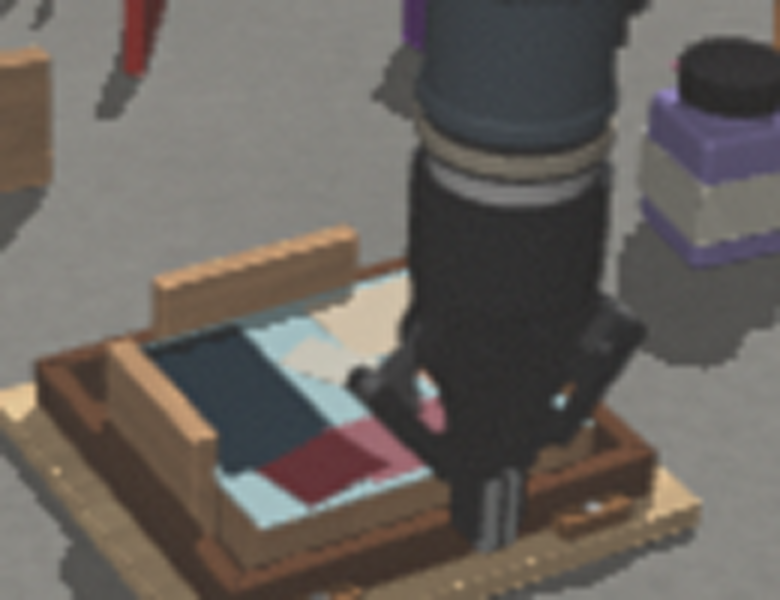

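The closed fingers stand just outside the -y rail, mid-side, with tips at about side (361,260) and clear of the end spacers. Now I'll approach at low height.

Call:
play_rows(commands=[0,0,0,0.5,0,0.3,0,0,0,0,1,0,0.3,0,0,0,0,1.4,0,0.3,0,0,0,0,1.7,0,0.3,0,0,0,0,1.9,0,0.3,0,0,0,0,1.9,0,0.3,0,0,0,0,1.9,0,0.3,0])

```text
clock: 11.88
tool_pos: [0.601, -0.2512, 0.0368]
tool_rot: [1.732, 2.621, 0.0]
contact_force: [-0.4, -0.5, 1.3]
width: 0.0001
```

```bash
python3 -c "
from d import *
tell(-.088,.0375)"
```

```text
t 11.88 pos [ 0.601  -0.2512  0.0368] yawy 23.08 z [ 0. -0. -1.] F [-0.43 -0.5   1.28] T [-0.02  0.02 -0.04] w 0.0001 q [-0.01  0.69  0.49  1.77 -0.43  0.79  1.1 ]
in frame mm [ -0.3 -96.4] Fframe [-0.6  -0.29]
delta [ 0.01  0.01 -0.17  0.84  0.02 -0.07]
```

Call:
play_rows(commands=[0,0,-0.1,0.2,0,-0.05,0,0,0,-0.1,0.4,0,-0.05,0,0,0,-0.1,0.6,0,-0.05,0,0,0,-0.1,0.7,0,-0.05,0,0,0,-0.1,0.8,0,-0.05,0,0,0,-0.1,0.9,0,-0.05,0,0,0,-0.1,0.9,0,-0.05,0])

```text
clock: 12.47
tool_pos: [0.5974, -0.2428, 0.0371]
tool_rot: [-1.73, -2.622, -0.0]
contact_force: [0.1, 0.2, -0.2]
width: 0.0
```

```bash
python3 -c "
from d import *
tell(-.082,.0375)"
```

```text
t 12.47 pos [ 0.5974 -0.2428  0.0371] yawy 23.18 z [-0.  0. -1.] F [ 0.14  0.15 -0.23] T [ 0.01 -0.04  0.03] w 0.0 q [-0.02  0.68  0.49  1.79 -0.43  0.78  1.09]
in frame mm [ -0.3 -87.3] Fframe [0.19 0.08]
delta [-0.   -0.02 -0.07  0.53  0.03 -0.04]
```

Call:
play_rows(commands=[0,0,-0.1,0.1,0,0,0,0,0,-0.1,0.2,0,0,0,0,0,-0.1,0.25,0,0,0,0,0,-0.1,0.3,0,0,0,0,0,-0.1,0.3,0,0,0])

```text
clock: 12.88
tool_pos: [0.5963, -0.2407, 0.0372]
tool_rot: [1.728, 2.623, -0.0]
contact_force: [1.1, -2.1, -0.4]
width: -0.0001
```

```bash
python3 -c "
from d import *
tell(-.081,.0375)"
```

```text
t 12.88 pos [ 0.5963 -0.2407  0.0372] yawy 23.25 z [ 0.    -0.001 -1.   ] F [ 1.15 -2.06 -0.41] T [-0.4  -0.19 -0.06] w -0.0001 q [-0.02  0.68  0.49  1.79 -0.43  0.78  1.09]
in frame mm [ -0.5 -84.9] Fframe [ 0.24 -2.34]
delta [ 0.    0.03  0.    0.39  0.05 -0.03]
```

Call:
play_rows(commands=[0,0,0,0.1,0,0,0,0,0,0,0.15,0,0,0,0,0,0,0.2,0,0,0,0,0,0,0.25,0,0,0,0,0,0,0.3,0,0,0,0,0,0,0.3,0,0,0])

```text
clock: 13.38
tool_pos: [0.5951, -0.2375, 0.0372]
tool_rot: [1.728, 2.624, 0.0]
contact_force: [0.7, -2.3, -0.0]
width: -0.0001
```

```bash
python3 -c "
from d import *
tell(-.081,.0375)"
```

```text
t 13.38 pos [ 0.5951 -0.2375  0.0372] yawy 23.27 z [ 0.  0. -1.] F [ 0.75 -2.28 -0.04] T [-0.45 -0.18 -0.01] w -0.0001 q [-0.03  0.67  0.49  1.8  -0.43  0.78  1.09]
in frame mm [ -0.3 -81.5] Fframe [-0.21 -2.39]
delta [ 0.   -0.    0.02  0.05  0.03 -0.03]
```

Sliding at about 2.4 N. Continuing in small steps.

Call:
play_rows(commands=[0,0,0,0.05,0,0,0,0,0,0,0.1,0,0,0,0,0,0,0.15,0,0,0,0,0,0,0.15,0,0,0])

```text
clock: 13.72
tool_pos: [0.5947, -0.2371, 0.0373]
tool_rot: [1.728, 2.622, -0.001]
contact_force: [1.1, -5.2, -2.7]
width: 0.0003
```

```bash
python3 -c "
from d import *
tell(-.081,.0375)"
```

```text
t 13.72 pos [ 0.5947 -0.2371  0.0373] yawy 23.24 z [ 0.001 -0.002 -1.   ] F [ 1.11 -5.16 -2.73] T [-1.06 -0.42  0.02] w 0.0003 q [-0.03  0.67  0.49  1.8  -0.43  0.78  1.09]
in frame mm [ -0.5 -81. ] Fframe [-1.02 -5.18]
delta [ 0.02  0.11 -0.01  0.    0.05 -0.02]
```

Call:
play_rows(commands=[0,0,0,0.05,0,0,0,0,0,0,0.1,0,0,0,0,0,0,0.1,0,0,0,0,0,0,0.1,0,0,0])

```text
clock: 14.05
tool_pos: [0.5947, -0.2371, 0.0376]
tool_rot: [1.727, 2.62, -0.002]
contact_force: [2.5, -6.4, -1.8]
width: -0.0002
```

```bash
python3 -c "
from d import *
go('k6',280,170,130,100,6)
tell(-.081,.0375)"
```

```text
t 14.15 pos [ 0.5947 -0.2371  0.0376] yawy 23.21 z [ 0.002 -0.003 -1.   ] F [ 1.55 -6.14 -1.55] T [-1.26 -0.54  0.06] w 0.0001 q [-0.03  0.67  0.49  1.8  -0.43  0.77  1.09]
[[363.30124271 503.95965791]
 [489.89818684 636.58511539]
 [387.2948047  496.24850284]
 [514.92961208 627.76812387]
 [367.60169093 403.77053979]
 [497.43890835 532.60578418]
 [392.09701038 396.31980535]
 [523.01562944 524.0586751 ]]
[-1.200e-01  1.900e-01 -9.004e+01  1.540e+01  4.000e-02 -4.990e+00]
t 14.15 pos [ 0.5947 -0.2371  0.0376] yawy 23.21 z [ 0.002 -0.003 -1.   ] F [ 1.55 -6.14 -1.55] T [-1.26 -0.54  0.06] w 0.0001 q [-0.03  0.67  0.49  1.8  -0.43  0.77  1.09]
in frame mm [ -0.5 -81. ] Fframe [-1.   -6.25]
delta [ 0.05  0.2  -0.04 -0.    0.05  0.01]
```

View pics/k6.png

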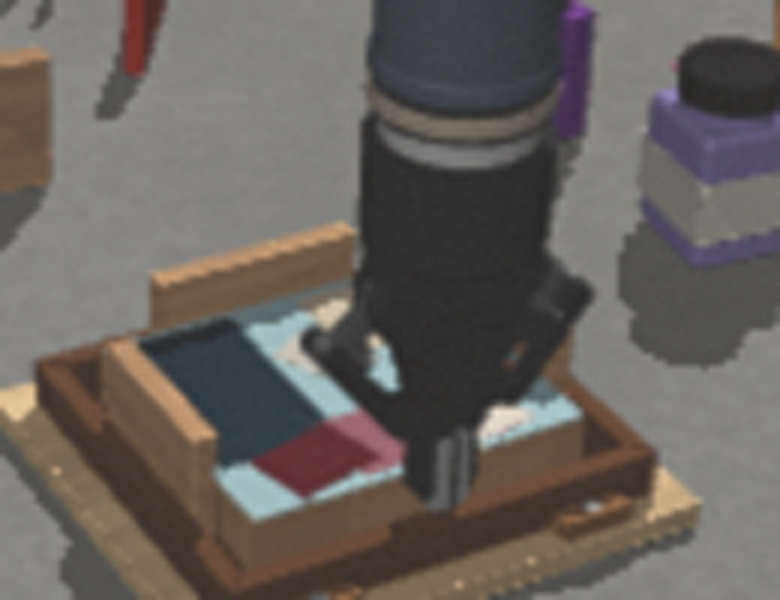

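The pusher has stalled at about 6 N after roughly 4–6 mm. I'll measure panel travel photometrically against the first picture, and the spacer's pose, before pressing further.

```bash
cat > trk.py <<'E'
import pickle,sys
from h import *
from scipy.optimize import minimize
v=pickle.load(open("fit.pkl","rb"))["frame"]
P0=pickle.load(open("p0.pkl","rb"))["side"]; P1=pickle.load(open(sys.argv[1],"rb"))["side"]
def w(x,y,z):
    c,s=np.cos(v[2]),np.sin(v[2]); return np.stack([v[0]+c*x-s*y,v[1]+s*x+c*y,np.full_like(x,z)],-1)
def samp(P,X,Y,z):
    uv=(proj(P,w(X.ravel(),Y.ravel(),z))+v[5:7]).astype(np.float32)
    return cv2.remap(P["frame"],uv[:,0].reshape(X.shape),uv[:,1].reshape(X.shape),cv2.INTER_CUBIC).astype(float)
for name,xs,ys,z in (("panel left part",np.arange(-.072,-.02,.001),np.arange(-.07,.05,.001),.046),("panel -x-y",np.arange(-.078,-.03,.001),np.arange(-.078,-.02,.001),.046),("frame ctl(-x end, rail)",np.arange(-.118,-.09,.001),np.arange(-.105,.09,.001),.034)):
    X,Y=np.meshgrid(xs,ys); A=samp(P0,X,Y,z)
    def cost(q):
        a=q[2]; B=samp(P1,X+q[0]-a*Y,Y+q[1]+a*X,z); e=np.abs(B-A); return np.mean(np.minimum(e,60))
    best=min(((cost([dx,dy,0]),dx,dy) for dx in np.arange(-.003,.0031,.001) for dy in np.arange(-.004,.0121,.001)))
    r=minimize(cost,[best[1],best[2],0],method="Nelder-Mead",options=dict(initial_simplex=[[best[1],best[2],0],[best[1]+.001,best[2],0],[best[1],best[2]+.001,0],[best[1],best[2],.01]]))
    print(name,"dx dy mm",np.round(r.x[:2]*1000,2),"rot",round(r.x[2],4),"cost",round(r.fun,2),round(cost([0,0,0]),2))
E
python3 trk.py p_k4.pkl; python3 trk.py p_k6.pkl
python3 - <<'E'
import cv2,pickle
P=pickle.load(open("p_k6.pkl","rb"))
a=cv2.resize(P["side"]["frame"][200:245,290:355],None,fx=10,fy=10,interpolation=cv2.INTER_CUBIC)
cv2.imwrite("pics/k6s.png",a)
a=cv2.resize(P["top"]["frame"][135:255,330:450],None,fx=4.8,fy=4.8,interpolation=cv2.INTER_CUBIC)
cv2.imwrite("pics/k6t.png",a)
E
```

```text
panel left part dx dy mm [-0.05  0.21] rot 0.0019 cost 3.77 3.85
panel -x-y dx dy mm [-0.16  0.23] rot 0.0044 cost 2.67 2.75
frame ctl(-x end, rail) dx dy mm [ 0.07 -0.04] rot -0.0001 cost 1.53 1.58
panel left part dx dy mm [0.2  6.57] rot 0.0061 cost 3.11 7.63
panel -x-y dx dy mm [0.56 6.05] rot -0.0 cost 4.83 18.87
frame ctl(-x end, rail) dx dy mm [ 0.18 -0.  ] rot -0.0006 cost 1.84 1.98
```

View pics/k6s.png

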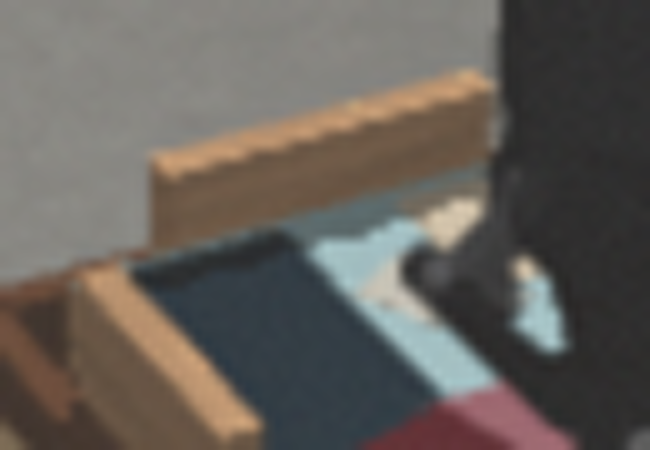

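View pics/k6t.png

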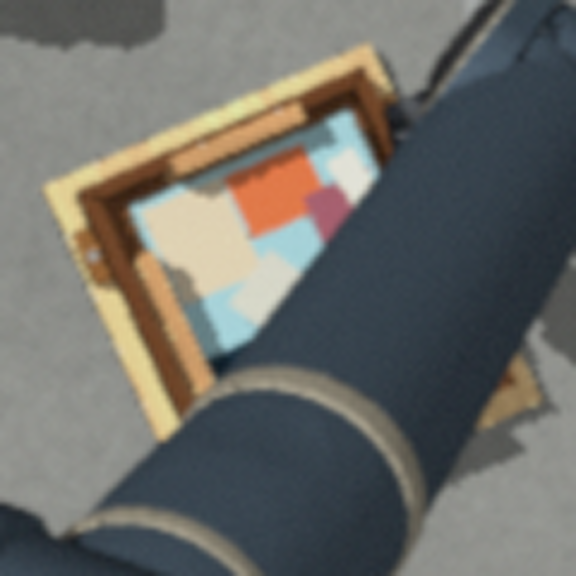

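Call:
play_rows(commands=[0,0,0,0.05,0,0.05,0,0,0,0,0.1,0,0.07,0,0,0,0,0.15,0,0.07,0,0,0,0,0.2,0,0.07,0,0,0,0,0.2,0,0.07,0])

```text
clock: 14.57
tool_pos: [0.5947, -0.237, 0.0375]
tool_rot: [1.726, 2.617, -0.004]
contact_force: [4.2, -8.6, -2.1]
width: -0.0002
```

```bash
python3 -c "
from d import *
tell(-.081,.0375)"
```

```text
t 14.57 pos [ 0.5947 -0.237   0.0375] yawy 23.18 z [ 0.005 -0.006 -1.   ] F [ 4.21 -8.64 -2.06] T [-1.86 -0.81  0.  ] w -0.0002 q [-0.03  0.67  0.49  1.8  -0.43  0.77  1.09]
in frame mm [ -0.5 -80.9] Fframe [ 0.46 -9.6 ]
delta [ 0.11  0.41 -0.07 -0.01  0.05  0.  ]
```

Call:
play_rows(commands=[0,0,0,0.05,0,0.05,0,0,0,0,0.1,0,0.1,0,0,0,0,0.15,0,0.1,0,0,0,0,0.15,0,0.1,0,0,0,0,0.15,0,0.1,0,0,0,0,0.15,0,0.1,0])

```text
clock: 15.07
tool_pos: [0.5947, -0.2371, 0.0373]
tool_rot: [1.726, 2.614, -0.005]
contact_force: [4.2, -9.6, 1.1]
width: 0.0001
```

```bash
python3 -c "
from d import *
go('k7',280,170,130,100,6)
tell(-.081,.0375)"; python3 trk.py p_k7.pkl
```

```text
t 15.17 pos [ 0.5947 -0.2371  0.0373] yawy 23.14 z [ 0.006 -0.008 -1.   ] F [  4.73 -11.     0.74] T [-2.14 -0.85  0.03] w -0.0 q [-0.04  0.67  0.49  1.81 -0.43  0.77  1.09]
[[363.73547842 505.19357885]
 [490.14655309 636.7556778 ]
 [387.74307726 497.45253439]
 [515.20415599 627.9116953 ]
 [367.43906766 404.73020655]
 [497.02308981 532.40216463]
 [391.94710086 397.24931803]
 [522.62520054 523.82850507]]
[-3.100e-01  5.600e-01 -9.011e+01  1.536e+01  3.000e-02 -5.120e+00]
t 15.17 pos [ 0.5947 -0.2371  0.0373] yawy 23.14 z [ 0.006 -0.008 -1.   ] F [  4.73 -11.     0.74] T [-2.14 -0.85  0.03] w -0.0 q [-0.04  0.67  0.49  1.81 -0.43  0.77  1.09]
in frame mm [ -0.5 -80.9] Fframe [  0.   -11.97]
delta [ 0.16  0.55 -0.11 -0.01  0.05 -0.02]
panel left part dx dy mm [0.04 5.89] rot -0.0002 cost 3.13 7.11
panel -x-y dx dy mm [-0.2   5.91] rot 0.0045 cost 5.0 17.8
frame ctl(-x end, rail) dx dy mm [ 0.17 -0.  ] rot -0.0006 cost 1.83 1.96
```

View pics/k7.png

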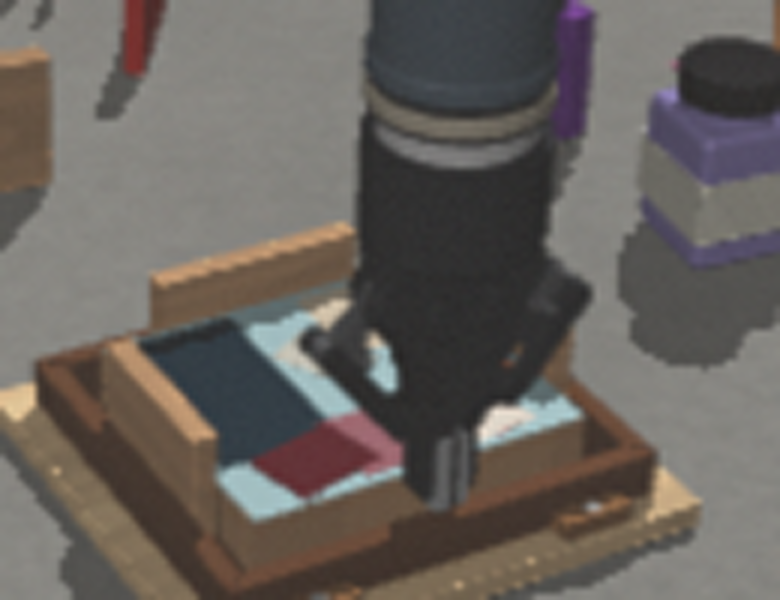

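```bash
python3 - <<'E'
import pickle
from h import *
P=pickle.load(open("p_k7.pkl","rb")); v=pickle.load(open("fit.pkl","rb"))["frame"]
c,s=np.cos(v[2]),np.sin(v[2])
def w(l):
    l=np.atleast_2d(np.array(l,float)); return np.c_[v[0]+c*l[:,0]-s*l[:,1],v[1]+s*l[:,0]+c*l[:,1],l[:,2]]
out=[]
for n,x0,y0,W,H,f in(("side",285,195,62,62,6),("top",335,140,62,62,6)):
    im=cv2.resize(P[n]["frame"][y0:y0+H,x0:x0+W],None,fx=f,fy=f,interpolation=cv2.INTER_CUBIC); raw=im.copy()
    b=v[5:7] if n=="side" else 0
    for pts,col in(([[.05,.07,.07],[.05,.082,.07],[-.05,.082,.07],[-.05,.07,.07]],(0,255,0)),([[-.05,.07,.046],[-.05,.07,.07],[.05,.07,.07],[.05,.07,.046]],(0,255,0)),([[.08,.07,.046],[.08,-.07,.046],[-.08,-.07,.046],[-.08,.07,.046]],(0,0,255))):
        q=proj(P[n],w(pts))+b
        cv2.polylines(im,[np.round((q-[x0,y0]+.5)*f*8).astype(int)],True,col,1,cv2.LINE_AA,3)
    out.append(cv2.hconcat([raw,im]))
cv2.imwrite("pics/fin_s.png",out[0]); cv2.imwrite("pics/fin_t.png",out[1])
E
```

```text
(no output)
```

View pics/fin_s.png

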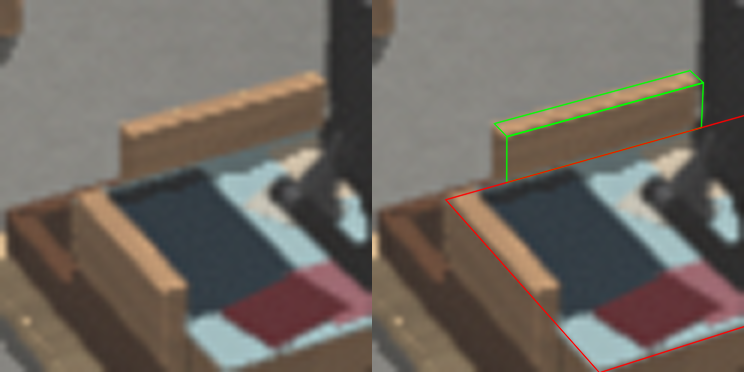

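View pics/fin_t.png

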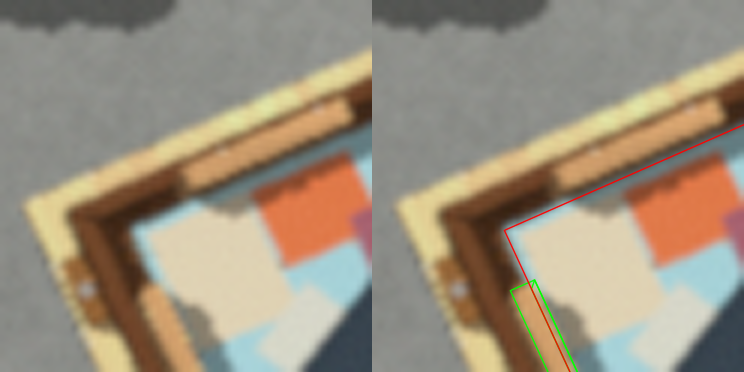

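Call:
play_rows(commands=[0,0,0,0,0,0,0,0,0,0,0,0,0,0,0,0,0,0,0,0,0,0,0,0,0,0,0,0,0,0,0,0,0,0,0,0,0,0,0,0,0,0])

```text
clock: 15.67
tool_pos: [0.5947, -0.2371, 0.0373]
tool_rot: [1.726, 2.614, -0.005]
contact_force: [3.7, -10.0, 0.9]
width: 0.0004
```

```bash
python3 -c "
from d import *
tell(-.081,.0375)
print(manip.hand_in())"
```

```text
t 15.67 pos [ 0.5947 -0.2371  0.0373] yawy 23.14 z [ 0.006 -0.008 -1.   ] F [ 3.71 -9.97  0.94] T [-2.14 -0.79  0.  ] w 0.0004 q [-0.04  0.67  0.49  1.81 -0.43  0.77  1.09]
in frame mm [ -0.5 -80.9] Fframe [ -0.53 -10.63]
delta [ 0.16  0.55 -0.11 -0.01  0.05 -0.02]
the job is handed in; nothing more can be done
None
```

The job is handed in at about 15.7 s of robot time. By my last checks the panel, spacer and rail are closed up, with the arm still pressing; the hand-in returned no verdict.

**What I did:** I picked the smaller plain wooden spacer (100 × 12 mm by measurement). I stood it in the wide gap on the frame's +y side and let go, with the panel moved by no more than about 0.2 mm. Then I closed the fingers and pushed the panel against it from the -y side, keeping the push level.

**Last checks:**
- **Panel:** it moved 5.9 mm from a fitted start of 5.7 mm off-centre, so it is within about 0.5 mm of centre. Its measured rotation was 0.000 to 0.0045 rad.
- **Closed up:** the fingers stopped moving while the push rose from 5 to 12 N, so the stack is solid. Sliding friction was about 2.4 N.
- **Spacer:** both camera overlays match an upright spacer against the rail, on the ledge, within about 2–3 mm of mid-side.
- **Final push:** the last reading was about 10.6 N, steady.

**Disagreements and gaps:**
- An earlier photo check, at 6 N, gave 6.1 to 6.6 mm of panel travel, so these measurements scatter by about 0.5 mm.
- My outer rail outline was 1–2 px off in the top view, while the board, panel and end spacers fitted well.
- I kept well clear of the jar, tub and brush pot but did not re-measure where they stand.

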